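# Load the light base and hold its shutter open

### The arm

A 7-joint arm with a two-finger parallel gripper is mounted at the origin on the work surface. World frame = base frame: x ahead of the robot, y to its left, z up, the work surface at z = 0. Lengths are in m, angles in rad, forces in N, time in s.
With the tool pointing down it reaches from about 0.425 to 0.875 m from the base axis. Payload 8.4 kg.
Tool frame: the origin (TCP) lies midway between the tips of the shut fingers; the grasp point (between the pads) lies 19 mm behind it; z points along the fingers, x is the direction in which the jaws open and shut, and the axes are right-handed (so a half turn about z gives the same grasp; the last joint's range is limited). The gripper opens to 85 mm and grips with 20 to 120 N. Pads are 22 mm wide; open, the fingers measure 114 mm over their backs; the gripper's body (76 mm by 85 mm) begins 54 mm behind the grasp point. The pads swing forward as they close: fully open they stand 13 mm farther back than shut.
Start: joints at [-1.248, 0.333, 0.04, 1.465, -0.013, 1.343, -0.059], TCP at [0.266, 0.593, 0.231] pointing down, gripper open.
Joint ranges: [-2.58, 2.58], [-0.38, 2.09], [-1.3, 1.39], [0.25, 2.4], [-1.5, 4.64], [0.08, 2.09], [-2.65, 2.65]. Speed limits (rad/s): [2.22, 2.22, 2.79, 2.79, 3.14, 3.14, 3.14].

### API

Orientations are given as a rotation vector (axis times angle).
In Python, from station import robot, cams gives the robot as it stands.
- The arm moves only by the shell command python3 -m creep 'ROWS' [FORCE]. ROWS is JSON, one flat list of numbers, 7 for each row, row after row: the finger opening in m, from 0 to 0.0854, then the shift along the tool's x, y, z in m, then the turn, a rotation vector about the tool's x, y, z in degrees. In form: [jaw, x, y, z, ax, ay, az, jaw, x, y, z, ax, ay, az, ...]. A call has 1 to 12 rows; each row is the pose to reach, as a shift and turn from the pose measured when the call began, along the tool's axes at that moment; what a row does not reach only later rows make up. A row lasts 1/8 s, in which the tool goes at most 62.5 mm and 10.7 degrees, less where a joint would pass 70% of its speed; a pose out of reach is approached as far as the arm can. A call with a gripper value outside its range is refused whole. The fingers move at their own pace and stop on an object; FORCE is the grip in N (left out, the last holds). Time passes only in rows, so rows that repeat a pose let the fingers close. It gives the time, the measured TCP pose, the force and the opening at its end, in the units of the state.
- robot.read_state(): the state, without advancing time (a new reading comes with each control period).
- cams.get_image(name): name is "scene" or "top" or "wrist"; returns a dict with "pixels" (480x640x3 uint8, blue, green, red), "intrinsics" (3x3 intrinsics, pixels), "world_from_camera" (4x4, takes a point from camera to world coordinates). Camera axes: x right, y down, z forward; pixel columns grow to the right and rows downward; lengths in m; the calibration is good to about 2 mm. The wrist camera is an equidistant fisheye: a pixel r from the principal point sees the ray r / f radians off the axis. A picture is of the moment at which its call begins. There is no depth.
- robot.close_job(): hands the job in, once; it reports no verdict.
The state is a dict: "clock": time; "qpos": joint angles; "qvel": joint speeds; "joint_torque": joint torques, N m; "tcp_pos": TCP position; "eef_rot": TCP orientation; "ft_force": force on the tool from outside, world axes, zero at the start; "torque": the same for the moment, N m; "gripper_width": finger opening in m.
Only numpy, scipy, OpenCV 4.12 (cv2) and the standard library are available. Lean on these libraries where they do the work, as an engineer would, in place of code of your own. Each camera call takes 0.05 s, during which the arm holds its last target. There are 200 camera calls.

### The job

Build the specimen up on the round stage plate of the light base, each piece lying flat and centred on the plate: the large plain white disc first, the resin specimen puck on it, and the thick steel ring on top. Then draw the spring-return shutter slide out by its black handle until the handle stands level with the index mark beside the slide, and finish while still holding it there for the exposure: do not let it go. Leave the other things on the bench where they are.

Things in the scene. Friction and masses are not known exactly. Their poses are not given: they have to be found in the camera images.
- stage (a point): centre of the top face of the round stage plate (100 mm across, top 60 mm above the table, 3 mm proud of the housing) of the light base, an off-white box 200 mm (its x) by 180 mm (its y), 57 mm high, fixed to the table. Its axes are those of the light base: the shutter slide comes out of the housing's -y side and is pulled towards -y.
- handle (a point): point in the shutter slide's upright black handle, on its centre line, 66 mm above the table. The handle is 12 mm thick along y (the pull direction), 30 mm wide along x and stands from 34 to 82 mm above the table, over a grey bed 28 mm high. Axes as the light base. With the slide home it is 145 mm from the stage's centre along -y, 49 mm clear of the housing. It can be pinched from above.
- mark (a point): index mark: a small fixed black block (18 mm by 16 mm) with a bright 3 mm wide ridge across it (top 42 mm above the table) on the bed beside the slide, on the handle's +x side; it is set at another distance each time. This point is the ridge's near end; axes as the light base. The handle is level with the mark when both have the same y in these axes.
- diffuser_center (a point): large plain white disc (opal diffuser), 60 mm across, 12 mm thick; this point is its centre, 6 mm above its underside. Loose on the table at the start; z is its upright axis.
- puck_center (a point): resin specimen puck, 52 mm across, 14 mm thick, a dark specimen showing in its top; this point is its centre, 7 mm above its underside. Loose on the table.
- collar_center (a point): thick steel ring, 44 mm across outside, 24 mm hole, 12 mm thick; this point is its centre, 6 mm above its underside. Loose on the table.
- petri: closed clear petri dish, 94 mm across, 16 mm high; stays where it is. Origin: underside.
- forceps: steel forceps lying flat, 125 mm long; stays where it is. Origin: underside.
- jar: small screw-top jar, 52 mm across, 60 mm high; stays where it is. Origin: underside.
- beaker: glass beaker, 70 mm across, 85 mm high; stays where it is. Origin: underside.
- needle: mounted needle lying flat, black handle, 170 mm long; stays where it is. Origin: underside.
- shutter (a joint): how far the shutter slide is drawn out, m: 0 home (start), 0.075 at its stop; pulling towards the light base's -y increases it. A spring always pulls it home: about 4 N at home, 7 to 11 N at the mark. The mark lies 30 to 60 mm out.
Mind the look-alikes: they are no part of the job. Leave any orange or yellow look-alike of the part that bears diffuser_center alone.

How it is judged:
On the way, in this order (a step that is already met when the one before it is completed fails the run):
1. the white disc lies flat and centred on the stage plate, released (horizontal distance between diffuser_center and stage below 0.008 m and z of diffuser_center in the frame of stage between 0.003 and 0.009 m and angle between diffuser_center's own z axis and vertical below 0.1 rad and contact force between diffuser and the fingers below 0.2 N), for 0.2 s.
2. the puck lies flat and centred on the white disc, released (horizontal distance between each of diffuser_center, puck_center and stage below 0.008 m and z of diffuser_center in the frame of stage between 0.003 and 0.009 m and angle between each of diffuser_center, puck_center's own z axis and vertical below 0.1 rad and z of puck_center in the frame of stage between 0.016 and 0.022 m and contact force between puck and the fingers below 0.2 N), for 0.2 s.
3. the steel ring lies flat and centred on the puck, released (horizontal distance between each of diffuser_center, puck_center, collar_center and stage below 0.008 m and z of diffuser_center in the frame of stage between 0.003 and 0.009 m and angle between each of diffuser_center, puck_center, collar_center's own z axis and vertical below 0.1 rad and z of puck_center in the frame of stage between 0.016 and 0.022 m and z of collar_center in the frame of stage between 0.029 and 0.035 m and contact force between collar and the fingers below 0.2 N), for 0.2 s.
4. the shutter handle is held level with the index mark (y of handle in the frame of mark between -0.006 and 0.006 m and contact force between the fingers and shutter above 2 N), for 0.3 s.
At the end, for the whole second after the job is handed in: White disc, puck and ring lie stacked in that order, flat (tilt under 0.1 rad, height within 3 mm) and each centred within 8 mm of the stage plate's centre, untouched; the fingers hold the shutter handle (contact force over 2 N) at rest with its middle within 6 mm of the index mark along the slide (all of step 4 and horizontal distance between each of diffuser_center, puck_center, collar_center and stage below 0.008 m and z of diffuser_center in the frame of stage between 0.003 and 0.009 m and angle between each of diffuser_center, puck_center, collar_center's own z axis and vertical below 0.1 rad and z of puck_center in the frame of stage between 0.016 and 0.022 m and z of collar_center in the frame of stage between 0.029 and 0.035 m and velocity of joint shutter between -0.01 and 0.01 m/s and contact force between the fingers and diffuser below 0.2 N and contact force between the fingers and puck below 0.2 N and contact force between the fingers and collar below 0.2 N); the arm keeps its last pose, push and grip.
It fails at once if one of the other loose things on the bench is moved by more than 30 mm (distance of any of petri, forceps, jar, beaker, needle from where it was at the start of the episode above 0.03 m).
It also fails if it takes over 72 s, if anything falls off the work surface, if the arm or the gripper's body presses on something with over 40 N, if the wrist force passes 120 N, or if a joint passes its speed limit or range.

## Working session

There is one attempt and no reset: what is moved stays moved. The work goes in short steps, Python scripts to look and compute and a shell command to move; the robot and the scene stay as the last step left them, time stands still between calls to the robot, and variables do not carry over. Pictures are saved under pics/ and viewed, about 8 in all and at most 12, crops included, and the job is handed in when it is done.

```bash
ls; mkdir -p pics; cat > h.py <<'E'
import numpy as np, cv2
from scipy.spatial.transform import Rotation as R
from station import robot, cams
def grab(n,fn=None):
    d=cams.get_image(n); 
    np.savez(f'{n}.npz',**{k:np.array(v) for k,v in d.items()})
    if fn: cv2.imwrite('pics/'+fn,d['pixels'])
    return d
def load(n): return np.load(f'{n}.npz')
def ray(d,u,v,fish=False):
    K=np.array(d['intrinsics']);T=np.array(d['world_from_camera'])
    x=(u-K[0,2])/K[0,0];y=(v-K[1,2])/K[1,1]
    if fish:
        r=np.hypot(x,y); s=np.sin(r)/r if r>1e-9 else 1; c=np.array([x*s,y*s,np.cos(r)])
    else: c=np.array([x,y,1.])
    return T[:3,3],T[:3,:3]@c
def onz(d,u,v,z,fish=False):
    o,r=ray(d,u,v,fish); return o+r*(z-o[2])/r[2]
def totool(p,s=None):
    s=s or robot.read_state()
    return R.from_rotvec(s['eef_rot']).inv().apply(np.array(p)-s['tcp_pos'])
E
python3 - <<'E'
from h import *
a=grab('top','top0.png');b=grab('scene','scene0.png')
for d in(a,b):print(d['intrinsics'],np.round(d['world_from_camera'],3))
s=robot.read_state();print(s['clock'],s['tcp_pos'],s['eef_rot'],R.from_rotvec(s['eef_rot']).as_matrix().round(3))
E
```

```text
pics
[[456.53116774   0.         315.99281041]
 [  0.         456.53116774 238.22871123]
 [  0.           0.           1.        ]] [[ 0.02  -0.973  0.228  0.303]
 [-1.    -0.018  0.012 -0.041]
 [-0.008 -0.228 -0.974  1.103]
 [ 0.     0.     0.     1.   ]]
[[484.17891125   0.         318.50366679]
 [  0.         484.17891125 241.53534166]
 [  0.           0.           1.        ]] [[ 0.028  0.559 -0.829  1.538]
 [ 1.    -0.014  0.024 -0.065]
 [ 0.002 -0.829 -0.559  0.761]
 [ 0.     0.     0.     1.   ]]
0.1 [0.2659567  0.59266225 0.23052315] [ 2.63652198e+00  1.70672678e+00 -1.79311050e-03] [[ 0.409  0.912 -0.   ]
 [ 0.912 -0.409 -0.001]
 [-0.001  0.    -1.   ]]
```

View pics/top0.png

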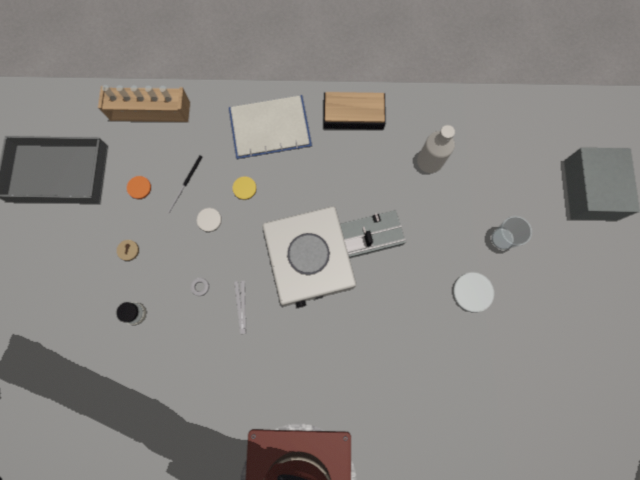

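View pics/scene0.png

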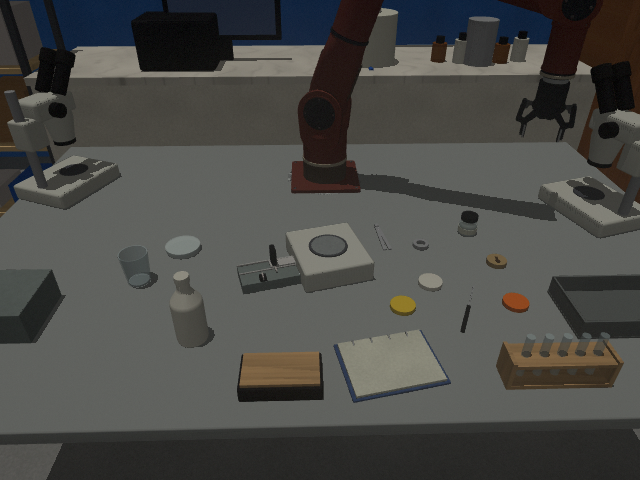

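Top view: the white disc is at (208,220). Its look-alikes are the yellow disc (244,188) and the orange disc (139,188). The petri dish (474,292) is also pale, but larger. The puck is at (127,250), the steel ring at (200,287), the stage at (308,254), the handle at (368,239) and the mark at about (377,218). I choose the white disc, then measure it and check it in a crop.

```bash
cat > m.py <<'E'
from h import *
d=load('top');im=d['pixels'];K=d['intrinsics']
hsv=cv2.cvtColor(im,cv2.COLOR_BGR2HSV);g=cv2.cvtColor(im,cv2.COLOR_BGR2GRAY)
def blob(u,v,z,h,mask,name):
    x0,y0=u-h,v-h; m=mask[y0:v+h,x0:u+h].astype(np.uint8)
    cs,_=cv2.findContours(m,cv2.RETR_EXTERNAL,cv2.CHAIN_APPROX_NONE)
    c=max(cs,key=cv2.contourArea); (cx,cy),ax,an=cv2.fitEllipse(c)
    print(name,round(cx+x0,1),round(cy+y0,1),np.round(ax,1),onz(d,cx+x0,cy+y0,z).round(4))
S=hsv[...,1];V=hsv[...,2]
for p in[(208,220),(200,287),(127,250),(308,254),(308,225),(180,250)]:print(p,hsv[p[1],p[0]],g[p[1],p[0]])
blob(208,220,.012,20,g>165,'white')
blob(127,250,.014,18,S>70,'puck')
blob(200,287,.012,15,g>125,'ring')
bg=np.median(im[200:300,150:180].reshape(-1,3),0);print('bg',bg)
blob(308,254,.060,28,g<150,'stage')
blob(308,254,.057,65,g>165,'housing')
c1=cv2.resize(im[150:330,100:260],None,fx=2.8,fy=2.8,interpolation=cv2.INTER_CUBIC)
c2=cv2.resize(im[200:310,258:412],None,fx=2.3,fy=2.3,interpolation=cv2.INTER_CUBIC)
o=np.zeros((504,800,3),np.uint8);o[:c1.shape[0],:c1.shape[1]]=c1;o[:c2.shape[0],448:448+c2.shape[1]]=c2[:,:352]
cv2.imwrite('pics/crop1.png',o)
E
python3 m.py
```

```text
(208, 220) [ 17  18 201] 196
(200, 287) [ 15   7 149] 147
(127, 250) [15 97 97] 82
(308, 254) [ 30   2 146] 146
(308, 225) [ 22  14 197] 194
(180, 250) [ 15   7 150] 148
white 208.2 218.9 [22.1 23.5] [0.6022 0.2411 0.012 ]
puck 127.4 249.9 [19.  20.5] [0.5195 0.4325 0.014 ]
ring 199.5 286.5 [34.3 34.3] [0.4337 0.2496 0.012 ]
bg [145. 148. 149.]
stage 308.0 253.6 [41.3 41.8] [ 0.5095 -0.0101  0.06  ]
housing 309.9 254.2 [92.5 93.3] [ 0.5087 -0.0144  0.057 ]
```

View pics/crop1.png

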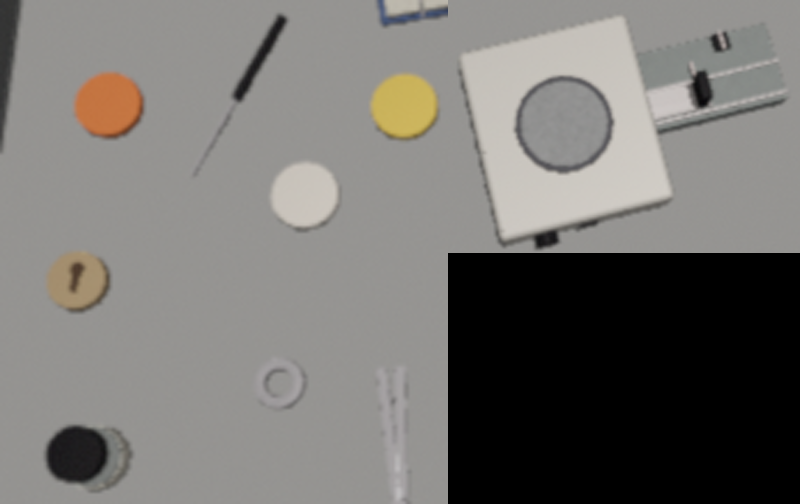

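The crop confirms it: the plain white disc is at (208,219) in the image, and the yellow and orange discs and the needle are clear of it. The puck shows its dark specimen and the ring its hole. The handle is at about (368,239) and the mark at about (378,218). Next I move above the white disc.

```bash
python3 -m creep '[0.075,-0.02,0.045,0.008,0,0,0, 0.075,-0.04,0.09,0.016,0,0,0, 0.075,-0.06,0.14,0.024,0,0,0, 0.075,-0.08,0.19,0.032,0,0,0, 0.075,-0.1,0.24,0.04,0,0,0, 0.075,-0.12,0.29,0.048,0,0,0, 0.075,-0.14,0.34,0.056,0,0,0, 0.075,-0.16,0.39,0.064,0,0,0, 0.075,-0.174,0.43,0.072,0,0,0, 0.075,-0.184,0.45,0.08,0,0,0, 0.075,-0.184,0.45,0.08,0,0,0]'
python3 - <<'E'
from h import *
d=grab('wrist','w1.png');print(d['intrinsics'],d['world_from_camera'].round(3))
E
```

```text
clock: 1.48
tcp_pos: [0.6017, 0.2379, 0.1497]
eef_rot: [2.639, 1.701, -0.005]
ft_force: [-0.3, 1.3, 0.9]
gripper_width: 0.0754
[[371.64829954   0.         311.30228232]
 [  0.         371.64829954 238.25695672]
 [  0.           0.           1.        ]] [[ 0.413  0.869  0.271  0.533]
 [ 0.911 -0.393 -0.128  0.271]
 [-0.005  0.3   -0.954  0.291]
 [ 0.     0.     0.     1.   ]]
```

View pics/w1.png

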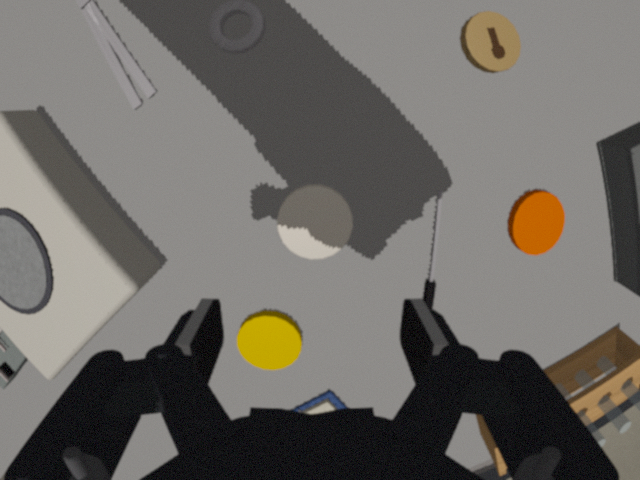

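The wrist view shows the white disc at (315,221), half in shadow, with the yellow disc at (269,341), the puck at (490,41) and the ring at (237,25). I'll fit the disc outlines on their planes.

```bash
cat > w.py <<'E'
from h import *
def fit(name,d,u,v,h,mask,z,fish=True,hole=False):
    x0,y0=max(u-h,0),max(v-h,0); m=mask[y0:v+h,x0:u+h].astype(np.uint8)
    m=cv2.morphologyEx(m,cv2.MORPH_CLOSE,np.ones((3,3),np.uint8))
    cs,_=cv2.findContours(m,cv2.RETR_EXTERNAL,cv2.CHAIN_APPROX_NONE)
    c=max(cs,key=cv2.contourArea)[:,0]
    P=np.array([onz(d,a+x0,b+y0,z,fish)[:2] for a,b in c])
    (cx,cy),ax,_=cv2.fitEllipse((P*1e4).astype(np.float32))
    print(name,'centre',round(cx/1e4,4),round(cy/1e4,4),'axes mm',np.round(np.array(ax)/10,1),'px',c.mean(0)+[x0,y0],'tool',totool([cx/1e4,cy/1e4,z]).round(4))
def rb(d):
    im=d['pixels'].astype(float); im=cv2.GaussianBlur(im,(3,3),0); return (im[...,2]-im[...,0])/(im[...,2]+1)
E
python3 - <<'E'
from w import *
d=load('wrist');q=rb(d)
for p in[(315,205),(315,250),(315,170),(300,290),(490,41),(520,90)]:print(p,d['pixels'][p[1],p[0]],q[p[1],p[0]].round(3))
fit('white',d,315,221,48,q>.06,.012)
fit('puck',d,490,41,41,q>.2,.014)
E
```

```text
(315, 205) [ 99 106 111] 0.112
(315, 250) [177 188 195] 0.086
(315, 170) [77 77 80] 0.044
(300, 290) [138 140 143] 0.031
(490, 41) [ 80 120 141] 0.437
(520, 90) [135 137 141] 0.034
white centre 0.6021 0.2409 axes mm [59.6 61.1] px [314.37387387 221.08108108] tool [0.0017 0.0008 0.1381]
puck centre 0.5224 0.4305 axes mm [50.4 55.5] px [490.71764706  41.77647059] tool [ 0.1419 -0.1497  0.1359]
```

```bash
python3 -m creep '[0.075,0.002,0.001,0.05,0,0,0, 0.075,0.002,0.001,0.1,0,0,0, 0.075,0.002,0.001,0.13,0,0,0, 0.075,0.002,0.001,0.147,0,0,0, 0.075,0.002,0.001,0.147,0,0,0, 0.05,0.002,0.001,0.147,0,0,0, 0.05,0.002,0.001,0.147,0,0,0, 0.05,0.002,0.001,0.147,0,0,0, 0.05,0.002,0.001,0.147,0,0,0]' 40; python3 - <<'E'
from h import *
d=load('wrist')
d=load('top');im=d['pixels'];g=cv2.cvtColor(im,cv2.COLOR_BGR2GRAY)
from w import fit
# stage ellipse, dark rim included
fit('stage',d,308,254,27,g<165,.060,False)
m=(g>165).astype(np.uint8);n,l=cv2.connectedComponents(m);b=(l==l[225,308]).astype(np.uint8)
c,_=cv2.findContours(b,0,cv2.CHAIN_APPROX_NONE);c=max(c,key=cv2.contourArea)[:,0]
P=np.array([onz(d,u,v,.057)[:2] for u,v in c]);r=cv2.minAreaRect((P*1e3).astype(np.float32));print(r)
E
```

```text
clock: 2.65
tcp_pos: [0.6035, 0.2419, 0.0055]
eef_rot: [2.638, 1.705, 0.001]
ft_force: [-1.5, 0.2, 6.1]
gripper_width: 0.0566
stage centre 0.5099 -0.01 axes mm [98.2 99.3] px [307.98305085 253.57627119] tool [-0.2682  0.0181 -0.0546]
((516.0533447265625, -31.636764526367188), (194.98150634765625, 218.62904357910156), 15.327695846557617)
```

```bash
python3 -m creep '[0.05,0,0,0,0,0,0, 0.05,0,0,-0.01,0,0,0, 0.05,0,0,-0.03,0,0,0, 0.05,0,0,-0.07,0,0,0, 0.05,0,0,-0.12,0,0,0, 0.05,0,0,-0.12,0,0,0]'; python3 - <<'E'
from w import *
d=grab('wrist','w2.png')
E
```

```text
clock: 3.4
tcp_pos: [0.6064, 0.2429, 0.132]
eef_rot: [2.637, 1.704, 0.016]
ft_force: [0.8, 0.1, -1.2]
gripper_width: 0.0569
```

View pics/w2.png

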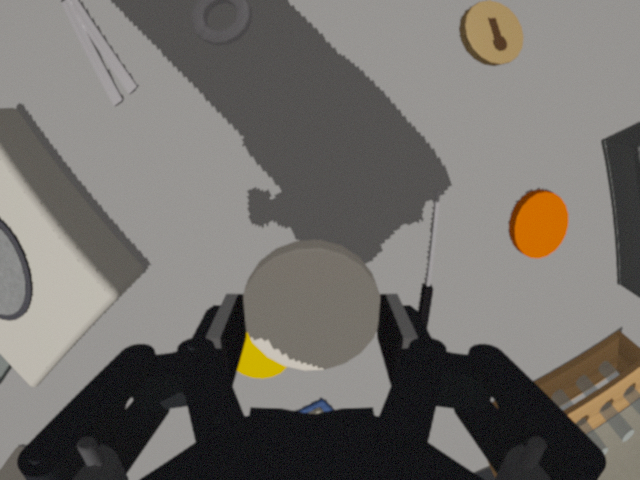

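The disc is held flat between the pads, centred near (313,304). I'll find where it sits in the tool frame and remeasure the stage.

```bash
python3 - <<'E'
from w import *
d=load('wrist');q=rb(d)
m=(q>.06)&(q<.25)
fit('held',d,313,304,72,m,.1385)
s=robot.read_state();print(s['tcp_pos'],R.from_rotvec(s['eef_rot']).as_matrix().round(3))
print('stage disc target tool',totool([.510,-.010,.066]))
E
```

```text
held centre 0.6056 0.2442 axes mm [58.4 63.1] px [312.17431193 308.88761468] tool [ 0.0019 -0.0001 -0.0093]
[0.60496085 0.24245775 0.12916612] [[ 0.411  0.912  0.006]
 [ 0.912 -0.411  0.003]
 [ 0.005  0.004 -1.   ]]
stage disc target tool [-0.26947274  0.01685627  0.06198989]
```

```bash
python3 -m creep '[0.05,-0.02,0.0,0,0,0,0, 0.05,-0.05,0.0,0,0,0,0, 0.05,-0.09,0,0,0,0,0, 0.05,-0.12,0.0,0,0,0,0, 0.05,-0.14,0,0,0,0,0, 0.05,-0.14,0,0,0,0,0,0.05,-0.14,0,0,0,0,0]'; python3 - <<'E'
from w import *
d=grab('wrist','w3.png')
E
```

```text
clock: 4.32
tcp_pos: [0.5476, 0.1158, 0.1285]
eef_rot: [2.637, 1.706, 0.01]
ft_force: [0.3, -0.2, -0.3]
gripper_width: 0.057
```

View pics/w3.png

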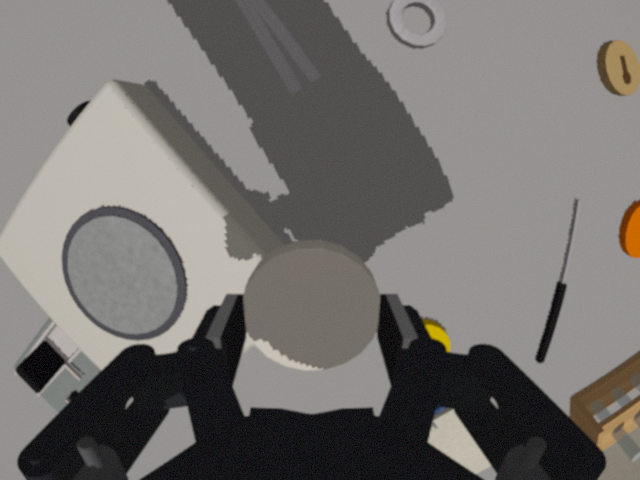

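The stage plate is fully in view at (125,272), the handle at (43,367) and the ring at (416,20).

```bash
python3 - <<'E'
from w import *
d=load('wrist');q=rb(d);g=cv2.cvtColor(d['pixels'],cv2.COLOR_BGR2GRAY)
print([d['pixels'][v,u] for u,v in((125,272),(65,270),(100,180),(150,130),(416,8),(450,50))])
m=np.zeros_like(g);cv2.circle(m,(125,272),78,1,-1)
n,l,st,_=cv2.connectedComponentsWithStats(((g<172)&(m>0)).astype(np.uint8),connectivity=4)
b=l==l[272,125]
fit('stage',d,125,272,80,b,.060)
fit('ring',d,416,20,38,(g>155),.012)
# housing edges from top image bright mask lines
t=load('top');
import itertools
for nm,(a,b2) in {'leftedge':((0,240),(105,88)),'lower':((0,262),(75,340))}.items():
    A=onz(d,*a,.057,True);B=onz(d,*b2,.057,True);v=(B-A)[:2];print(nm,A,B,np.degrees(np.arctan2(v[1],v[0])),np.linalg.norm(v))
E
```

```text
[array([136, 137, 136], dtype=uint8), array([82, 76, 80], dtype=uint8), array([177, 186, 191], dtype=uint8), array([154, 162, 166], dtype=uint8), array([137, 141, 142], dtype=uint8), array([144, 148, 149], dtype=uint8)]
stage centre 0.5114 -0.0095 axes mm [ 99.9 101.9] px [124.52533333 272.184     ] tool [-0.1298  0.018   0.0679]
ring centre 0.4367 0.2481 axes mm [33.4 34.8] px [416.59388646  22.08296943] tool [ 0.0745 -0.1557  0.1162]
leftedge [ 0.44006013 -0.10567422  0.057     ] [0.39865469 0.04390542 0.057     ] 105.47272962493611 0.15520463211025062
lower [ 0.4544754  -0.11967696  0.057     ] [ 0.54066008 -0.08729551  0.057     ] 20.592286278634415 0.09206713653083519
```

```bash
python3 -m creep '[0.05,-0.03,0.005,0,0,0,0, 0.05,-0.07,0.01,0,0,0,0, 0.05,-0.11,0.018,0.01,0,0,0, 0.05,-0.13,0.018,0.03,0,0,0, 0.05,-0.13,0.018,0.05,0,0,0, 0.05,-0.13,0.018,0.055,0,0,0,0.05,-0.13,0.018,0.055,0,0,0,0.05,-0.13,0.018,0.055,0,0,0]'; python3 - <<'E'
from h import *
robot.read_state();d=grab('wrist');s=robot.read_state();print(s['tcp_pos'],totool([.511,-.0097,.0655]),s['ft_force'])
E
```

```text
clock: 5.38
tcp_pos: [0.5119, -0.0092, 0.0736]
eef_rot: [2.635, 1.708, 0.011]
ft_force: [0.9, -0.3, -0.6]
gripper_width: 0.0565
[ 0.51181962 -0.00936279  0.07356735] [-0.00068758 -0.00065041  0.00806051] [-0.21935689 -0.45119332 -0.86757096]
```

```bash
python3 -m creep '[0.05,-0.001,-0.001,0.004,0,0,0, 0.05,-0.001,-0.001,0.007,0,0,0, 0.05,-0.001,-0.001,0.009,0,0,0, 0.05,-0.001,-0.001,0.009,0,0,0]'; python3 -m creep '[0.065,0,0,0,0,0,0,0.075,0,0,0,0,0,0,0.075,0,0,0,0,0,0,0.075,0,0,-0.01,0,0,0,0.075,0,0,-0.04,0,0,0,0.075,0,0,-0.08,0,0,0,0.075,0.02,-0.05,-0.09,0,0,0,0.075,0.02,-0.05,-0.09,0,0,0,0.075,0.02,-0.05,-0.09,0,0,0]';  python3 - <<'E'
from w import *
d=grab('wrist','w4.png');print(robot.read_state()['tcp_pos'])
E
```

```text
clock: 5.92
tcp_pos: [0.5108, -0.0098, 0.0654]
eef_rot: [2.636, 1.707, 0.012]
ft_force: [-3.9, 0.8, 11.3]
gripper_width: 0.0566
clock: 7.05
tcp_pos: [0.473, 0.0284, 0.1558]
eef_rot: [2.635, 1.708, 0.014]
ft_force: [0.2, 0.3, -0.5]
gripper_width: 0.0751
[0.47305695 0.02801824 0.15551526]
```

View pics/w4.png

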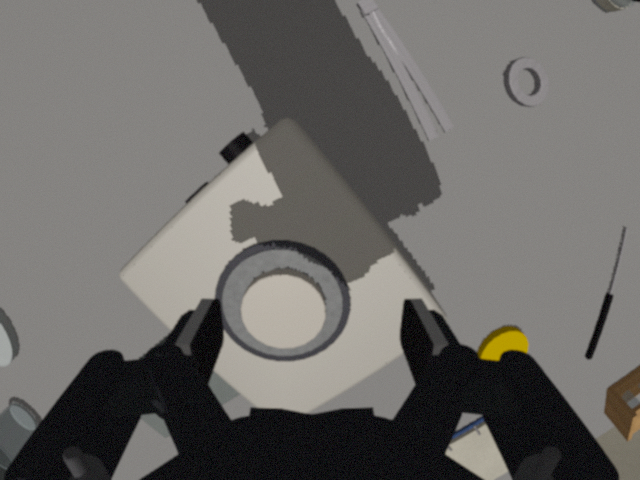

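The disc lies flat on the plate at about (284,311), with the plate ring at (283,300). I'll check the centring by numbers.

```bash
python3 - <<'E'
from w import *
d=load('wrist');q=rb(d);g=cv2.cvtColor(d['pixels'],cv2.COLOR_BGR2GRAY)
m=np.zeros_like(g);cv2.circle(m,(284,312),48,1,-1)
fit('disc',d,284,312,50,(g>155)&(m>0),.072)
m=np.zeros_like(g);cv2.ellipse(m,(283,300),(71,65),0,0,360,1,-1)
n,l,st,_=cv2.connectedComponentsWithStats(((q<.075)&(m>0)).astype(np.uint8),connectivity=4)
fit('stage',d,283,300,75,l==l[260,300],.060)
print('puck',totool([.5224,.4305,.1]))
E
```

```text
disc centre 0.5112 -0.009 axes mm [57.4 57.5] px [282.71689498 311.24200913] tool [-0.0187  0.0495  0.0837]
stage centre 0.5116 -0.011 axes mm [101.2 102.7] px [281.11611374 302.78436019] tool [-0.0203  0.0506  0.0957]
puck [ 0.38707493 -0.12003998  0.05719832]
```

```bash
python3 -m creep '[0.07,0.03,-0.01,0,0,0,0, 0.07,0.08,-0.025,0,0,0,0, 0.07,0.13,-0.04,0,0,0,0, 0.07,0.18,-0.055,0,0,0,0, 0.07,0.23,-0.07,0,0,0,0, 0.07,0.28,-0.085,0,0,0,0, 0.07,0.33,-0.1,0,0,0,0, 0.07,0.37,-0.115,0,0,0,0, 0.07,0.387,-0.12,0,0,0,0, 0.07,0.387,-0.12,0,0,0,0,0.07,0.387,-0.12,0,0,0,0]'; python3 - <<'E'
from w import *
d=grab('wrist');q=rb(d)
n,l,st,ct=cv2.connectedComponentsWithStats((q>.2).astype(np.uint8))
for i in range(1,n):
    if st[i,4]>800:print(st[i],ct[i])
i=min((i for i in range(1,n) if st[i,4]>1500),key=lambda i:np.hypot(*(ct[i]-[313,222])))
u,v=ct[i].astype(int);fit('puck',d,u,v,50,(l==i),.014);print(robot.read_state()['tcp_pos'])
E
```

```text
clock: 8.48
tcp_pos: [0.523, 0.4278, 0.157]
eef_rot: [2.637, 1.703, 0.012]
ft_force: [0.1, -0.5, 1.1]
gripper_width: 0.0701
[ 284  182   65   65 3303] [315.68574024 213.88979715]
[ 344  337   63   55 2632] [374.09764438 364.63069909]
[ 138  410   46   42 1321] [160.64647994 431.50340651]
[ 442  433   67   47 1448] [477.96685083 456.81629834]
puck centre 0.5208 0.4344 axes mm [50.5 52.2] px [315.62637363 213.9010989 ] tool [ 0.0042 -0.0056  0.1433]
[0.52298098 0.42792836 0.15727366]
```

```bash
python3 -m creep '[0.07,0.004,-0.005,0.05,0,0,0, 0.07,0.004,-0.0055,0.1,0,0,0, 0.07,0.004,-0.0055,0.14,0,0,0, 0.07,0.004,-0.0055,0.151,0,0,0, 0.07,0.004,-0.0055,0.151,0,0,0, 0.04,0.004,-0.0055,0.151,0,0,0, 0.04,0.004,-0.0055,0.151,0,0,0, 0.04,0.004,-0.0055,0.151,0,0,0, 0.04,0.004,-0.0055,0.151,0,0,0]' 40;python3 -m creep '[0.04,0,0,-0.01,0,0,0, 0.04,0,0,-0.04,0,0,0, 0.04,0,0,-0.09,0,0,0, 0.04,0,0,-0.12,0,0,0, 0.04,0,0,-0.12,0,0,0,0.04,0,0,-0.12,0,0,0]'; python3 - <<'E'
from w import *
d=grab('wrist');q=rb(d)
s=robot.read_state();print(s['tcp_pos'],s['gripper_width'])
n,l,st,ct=cv2.connectedComponentsWithStats((q>.2).astype(np.uint8))
for i in range(1,n):
    if st[i,4]>800:print(st[i],ct[i])
i=l[300,313]
if i: fit('held',d,*ct[i].astype(int),75,(l==i),s['tcp_pos'][2]+.010)
print('stage',totool([.511,-.010,.09]))
E
```

```text
clock: 9.65
tcp_pos: [0.5221, 0.4349, 0.0092]
eef_rot: [2.638, 1.702, 0.018]
ft_force: [-1.4, -2.6, 7.8]
gripper_width: 0.0481
clock: 10.4
tcp_pos: [0.5207, 0.4343, 0.1296]
eef_rot: [2.638, 1.703, 0.018]
ft_force: [0.3, -1.2, -1.0]
gripper_width: 0.0476
[0.52040148 0.43408003 0.12874688] 0.04738001428988852
[  252   246   119   114 10695] [311.12828424 303.04824684]
[ 341  358   42   54 1711] [361.62653419 385.83226184]
held centre 0.5167 0.4371 axes mm [48.  52.1] px [310.92835821 303.35820896] tool [ 0.0013 -0.0046 -0.01  ]
stage [-0.40883062  0.17405244  0.0368789 ]
```

```bash
python3 - <<'E'
from w import *
d=load('wrist');q=rb(d)
n,l,st,ct=cv2.connectedComponentsWithStats((q>.2).astype(np.uint8));i=l[300,313]
fit('held',d,*ct[i].astype(int),75,(l==i),.1340)
E
python3 -m creep '[0.04,-0.02,0.01,0,0,0,0, 0.04,-0.06,0.026,0,0,0,0, 0.04,-0.11,0.047,0,0,0,0, 0.04,-0.16,0.068,0,0,0,0, 0.04,-0.21,0.09,0,0,0,0, 0.04,-0.26,0.111,0,0,0,0, 0.04,-0.31,0.133,0,0,0,0, 0.04,-0.36,0.154,0,0,0,0, 0.04,-0.395,0.17,0.01,0,0,0, 0.04,-0.409,0.175,0.02,0,0,0, 0.04,-0.409,0.175,0.028,0,0,0,0.04,-0.409,0.175,0.028,0,0,0]'; python3 - <<'E'
from w import *
d=grab('wrist');q=rb(d)
s=robot.read_state();print(s['tcp_pos'],s['gripper_width'])
n,l,st,ct=cv2.connectedComponentsWithStats((q>.2).astype(np.uint8));i=l[300,313]
fit('held',d,*ct[i].astype(int),75,(l==i),s['tcp_pos'][2]+.0048)
print('stage',totool([.511,-.010,.0812]))
E
```

```text
held centre 0.519 0.4361 axes mm [49.8 53.9] px [310.92835821 303.35820896] tool [ 0.0013 -0.002  -0.0053]
clock: 11.95
tcp_pos: [0.5112, -0.0089, 0.0979]
eef_rot: [2.637, 1.706, 0.014]
ft_force: [-0.4, 0.0, -0.8]
gripper_width: 0.0477
[ 0.51151769 -0.00887815  0.09841137] 0.047959498473127825
held centre 0.5089 -0.0069 axes mm [49.8 53.9] px [310.9380531  303.10029499] tool [ 0.0008 -0.0032 -0.0048]
stage [-0.00136218 -0.00012129  0.01720138]
```

```bash
python3 -m creep '[0.04,-0.002,0.002,0.006,0,0,0, 0.04,-0.002,0.002,0.012,0,0,0, 0.04,-0.002,0.002,0.016,0,0,0, 0.04,-0.002,0.002,0.018,0,0,0, 0.04,-0.002,0.002,0.018,0,0,0]'; python3 -m creep '[0.055,0,0,0,0,0,0,0.065,0,0,0,0,0,0,0.07,0,0,0,0,0,0,0.07,0,0,-0.01,0,0,0,0.07,0,0,-0.04,0,0,0,0.07,0,0,-0.08,0,0,0,0.07,0.02,-0.05,-0.09,0,0,0,0.07,0.02,-0.05,-0.09,0,0,0,0.07,0.02,-0.05,-0.09,0,0,0]';  python3 - <<'E'
from w import *
d=grab('wrist','w5.png');print(robot.read_state()['tcp_pos'])
q=rb(d);n,l,st,ct=cv2.connectedComponentsWithStats((q>.25).astype(np.uint8));
g=cv2.cvtColor(d['pixels'],cv2.COLOR_BGR2GRAY)
for i in range(1,n):
    if st[i,4]>800:print(st[i],ct[i])
i=min((i for i in range(1,n) if st[i,4]>1500),key=lambda i:np.hypot(*(ct[i]-[282,311])))
u,v=ct[i].astype(int);fit('puck',d,u,v,60,(l==i),.086)
print('ring',totool([.4352,.2488,.012]))
E
```

```text
clock: 12.62
tcp_pos: [0.5125, -0.0113, 0.0811]
eef_rot: [2.637, 1.706, 0.015]
ft_force: [-5.4, 0.3, 10.2]
gripper_width: 0.0478
clock: 13.75
tcp_pos: [0.4747, 0.0269, 0.1716]
eef_rot: [2.636, 1.706, 0.017]
ft_force: [-0.1, -0.4, -1.3]
gripper_width: 0.0701
[0.47474926 0.02647247 0.17125337]
[ 247  272   73   71 4028] [283.43867925 306.86097319]
[ 472  316   52   45 1624] [496.90332512 337.64285714]
[ 600  355   40   78 1833] [621.42225859 395.39716312]
puck centre 0.5107 -0.0089 axes mm [49.8 55.5] px [283.46039604 306.86138614] tool [-0.0182  0.0468  0.0854]
ring [ 0.18527146 -0.12828384  0.15991576]
```

View pics/w5.png

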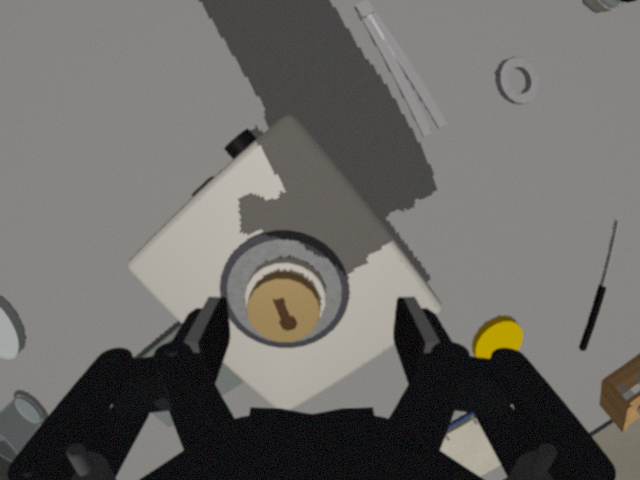

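The puck sits on the white disc at (284,307), flat and centred. The ring is at (517,80).

```bash
python3 -m creep '[0.06,0.03,-0.02,0,0,0,0, 0.06,0.07,-0.05,0.005,0,0,0, 0.06,0.11,-0.08,0.01,0,0,0, 0.06,0.15,-0.1,0.015,0,0,0, 0.06,0.175,-0.12,0.02,0,0,0, 0.06,0.185,-0.128,0.02,0,0,0, 0.06,0.185,-0.128,0.02,0,0,0, 0.06,0.185,-0.128,0.02,0,0,0]'; python3 - <<'E'
from w import *
d=grab('wrist','w6.png');g=cv2.cvtColor(d['pixels'],cv2.COLOR_BGR2GRAY)
print(robot.read_state()['tcp_pos'])
cv2.imwrite('pics/w6c.png',cv2.resize(d['pixels'][150:300,230:400],None,fx=3,fy=3))
E
```

```text
clock: 14.8
tcp_pos: [0.4349, 0.2462, 0.152]
eef_rot: [2.639, 1.702, 0.015]
ft_force: [0.4, 0.0, 0.3]
gripper_width: 0.0601
[0.43484822 0.24624335 0.15203205]
```

View pics/w6c.png

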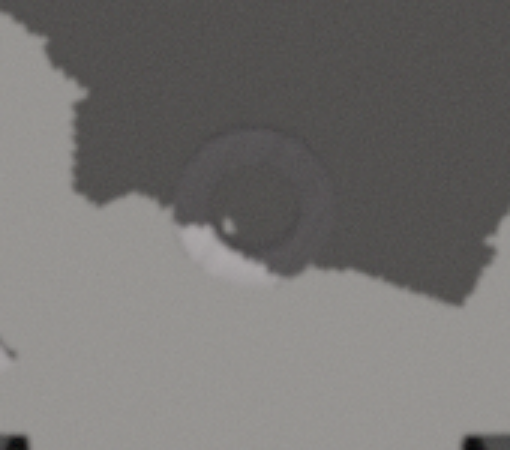

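In the crop the ring spans x 175–335 and y 128–283, so its centre is at about pixel (315.2,218.5).

```bash
python3 - <<'E'
from w import *
d=load('wrist')
p=onz(d,315.2,218.5,.011,True);print(p,totool(p))
for a,b in(((175,206),(335,206)),((255,128),(255,283))):
    print(np.linalg.norm(onz(d,230+a[0]/3,150+a[1]/3,.012,True)-onz(d,230+b[0]/3,150+b[1]/3,.012,True)))
E
```

```text
[0.43509771 0.25151124 0.011     ] [ 0.00381867 -0.00286683  0.14104982]
0.041796093639508834
0.04189911890918236
```

```bash
python3 -m creep '[0.06,0.004,-0.003,0.05,0,0,0, 0.06,0.004,-0.003,0.1,0,0,0, 0.06,0.004,-0.003,0.133,0,0,0, 0.06,0.004,-0.003,0.145,0,0,0, 0.06,0.004,-0.003,0.145,0,0,0, 0.03,0.004,-0.003,0.145,0,0,0, 0.03,0.004,-0.003,0.145,0,0,0, 0.03,0.004,-0.003,0.145,0,0,0, 0.03,0.004,-0.003,0.145,0,0,0]' 40;python3 -m creep '[0.03,0,0,-0.01,0,0,0, 0.03,0,0,-0.04,0,0,0, 0.03,0,0,-0.09,0,0,0, 0.03,0,0,-0.13,0,0,0, 0.03,0,0,-0.13,0,0,0,0.03,0,0,-0.13,0,0,0]'; python3 - <<'E'
from w import *
d=grab('wrist','w7.png')
s=robot.read_state();print(s['tcp_pos'],s['gripper_width'])
print('stage',totool([.511,-.010,.09]))
cv2.imwrite('pics/w7c.png',cv2.resize(d['pixels'][220:400,200:430],None,fx=3,fy=3))
E
```

```text
clock: 15.98
tcp_pos: [0.4362, 0.2521, 0.009]
eef_rot: [2.639, 1.702, 0.02]
ft_force: [-0.9, -1.8, 6.1]
gripper_width: 0.0402
clock: 16.73
tcp_pos: [0.4347, 0.2514, 0.1394]
eef_rot: [2.639, 1.702, 0.021]
ft_force: [0.9, -0.6, -0.5]
gripper_width: 0.0394
[0.43429577 0.2511273  0.13866226] 0.03970015386078604
stage [-0.20664588  0.17727237  0.04807298]
```

View pics/w7c.png

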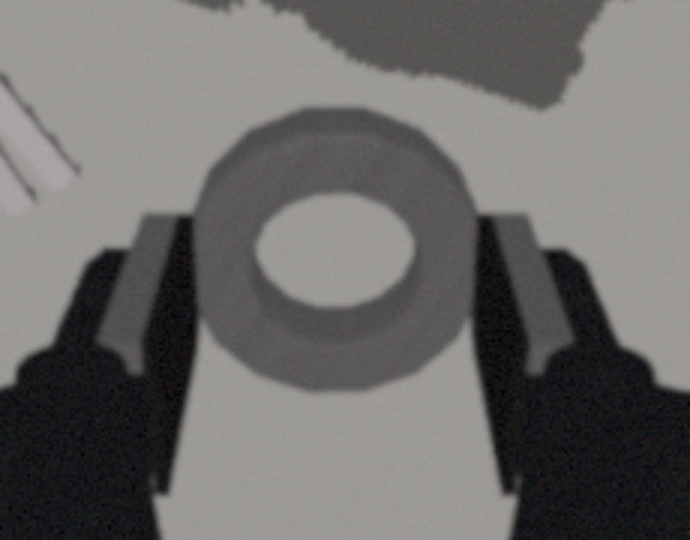

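The ring is held flat, with its top face centred at crop (335,262), which is pixel (311.7,307.3).

```bash
python3 - <<'E'
from w import *
d=load('wrist');p=onz(d,311.7,307.3,.1387+.003,True);print(totool(p))
E
python3 -m creep '[0.03,-0.015,0.012,0,0,0,0, 0.03,-0.05,0.04,0,0,0,0, 0.03,-0.09,0.075,0,0,0,0, 0.03,-0.13,0.11,0,0,0,0, 0.03,-0.165,0.14,0,0,0,0, 0.03,-0.195,0.167,0,0,0,0, 0.03,-0.206,0.177,0.005,0,0,0, 0.03,-0.206,0.177,0.015,0,0,0, 0.03,-0.206,0.177,0.025,0,0,0,0.03,-0.206,0.177,0.025,0,0,0,0.03,-0.206,0.177,0.025,0,0,0]'; python3 - <<'E'
from w import *
d=grab('wrist');s=robot.read_state();print(s['tcp_pos'],s['gripper_width'])
print('stage',totool([.511,-.0095,.095]))
E
```

```text
[ 0.00153001 -0.00099813 -0.00303118]
clock: 18.15
tcp_pos: [0.5107, -0.0086, 0.1131]
eef_rot: [2.638, 1.704, 0.019]
ft_force: [-0.4, 0.1, -0.8]
gripper_width: 0.0396
[ 0.51087522 -0.00882239  0.11328687] 0.03975386791881769
stage [-0.00074137  0.00024902  0.01828313]
```

```bash
python3 -m creep '[0.03,-0.0015,0.001,0.008,0,0,0, 0.03,-0.0015,0.001,0.014,0,0,0, 0.03,-0.0015,0.001,0.018,0,0,0, 0.03,-0.0015,0.001,0.02,0,0,0, 0.03,-0.0015,0.001,0.02,0,0,0]'; python3 -m creep '[0.045,0,0,0,0,0,0,0.055,0,0,0,0,0,0,0.06,0,0,0,0,0,0,0.06,0,0,-0.01,0,0,0,0.06,0,0,-0.04,0,0,0,0.06,0,0,-0.08,0,0,0,0.06,-0.05,0.0,-0.1,0,0,0,0.06,-0.1,0,-0.1,0,0,0,0.06,-0.1,0,-0.1,0,0,0,0.06,-0.1,0,-0.1,0,0,0]';  python3 - <<'E'
from w import *
d=grab('wrist','w8.png');print(robot.read_state()['tcp_pos']);grab('top');grab('scene')
E
```

```text
clock: 18.82
tcp_pos: [0.5113, -0.0105, 0.0948]
eef_rot: [2.639, 1.703, 0.019]
ft_force: [-9.1, -0.6, 21.7]
gripper_width: 0.0393
clock: 20.08
tcp_pos: [0.4692, -0.1019, 0.1942]
eef_rot: [2.639, 1.703, 0.021]
ft_force: [0.8, -0.3, 0.6]
gripper_width: 0.0596
[ 0.46935827 -0.10137136  0.19402764]
```

View pics/w8.png

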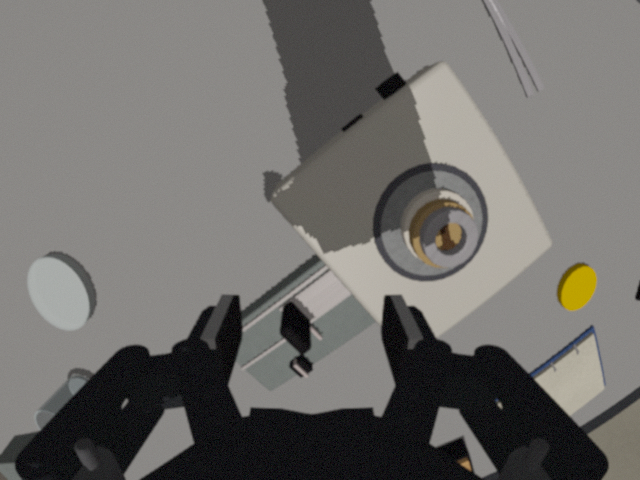

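The stack looks right: ring at (449,236) on the puck, disc and plate. The handle is at (295,328) and the mark at (302,366). I turn the tool to line up with the slide (about 15°) and hover over the handle.

```bash
python3 -m creep '[0.06,-0.003,0.02,-0.01,0,0,-8, 0.06,-0.006,0.04,-0.01,0,0,-16, 0.06,-0.01,0.06,-0.01,0,0,-24, 0.06,-0.013,0.08,-0.01,0,0,-32, 0.06,-0.013,0.087,-0.01,0,0,-39, 0.06,-0.013,0.087,-0.01,0,0,-39, 0.06,-0.013,0.087,-0.01,0,0,-39]'; python3 - <<'E'
from w import *
d0=load('wrist');p=onz(d0,449,236,.098,True);print('ring',p)
d=grab('wrist','w9.png');s=robot.read_state();print(s['tcp_pos'],s['qpos'].round(2) if hasattr(s['qpos'],'round') else s['qpos'],R.from_rotvec(s['eef_rot']).as_matrix().round(3))
y=np.array([-.262,.966]);h=np.array([.511,-.0097])-.145*y
im=d['pixels']
K=d['intrinsics'];T=d['world_from_camera']
def proj(P):
    c=np.linalg.inv(T)@np.r_[P,1];r=np.arctan2(np.hypot(*c[:2]),c[2]);k=c[:2]/np.hypot(*c[:2])*r*K[0,0];return k+K[:2,2]
u,v=proj([*h,.082]).astype(int);print(u,v)
a=cv2.resize(im[v-65:v+95,u-110:u+90],None,fx=4,fy=4,interpolation=cv2.INTER_CUBIC)[:600]
print('crop origin',u-110,v-65);cv2.imwrite('pics/w9c.png',a)
E
```

```text
clock: 21.1
tcp_pos: [0.5431, -0.1482, 0.204]
eef_rot: [1.917, 2.484, 0.017]
ft_force: [0.3, -0.0, 0.4]
gripper_width: 0.0604
ring [ 0.50879661 -0.01113234  0.098     ]
[ 0.54311273 -0.14824433  0.20414401] [-0.22  0.17  0.46  1.75 -0.09  1.24  2.1 ] [[-0.253  0.967  0.01 ]
 [ 0.967  0.253  0.006]
 [ 0.004  0.011 -1.   ]]
306 233
crop origin 196 168
```

View pics/w9c.png

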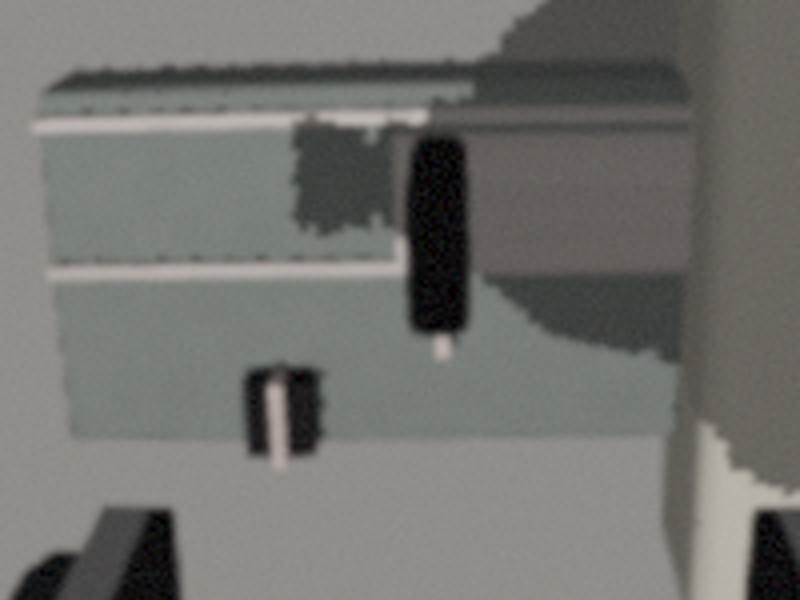

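The handle is at crop (438,135–330), with a small white pointer at (442,345). The mark's ridge runs from (276,380) to (280,465), and its near end is (276,380). I'll compute the separation along the slide, with the angle taken from the rails.

```bash
python3 - <<'E'
from w import *
d=load('wrist');O=lambda x,y,z:onz(d,196+x/4,168+y/4,z,True)[:2]
for a,b,z in(((50,272),(400,266),.030),((35,127),(430,117),.030),((75,435),(660,433),.028)):
    v=O(*b,z)-O(*a,z);print('angle',np.degrees(np.arctan2(v[1],v[0])),np.linalg.norm(v))
A=np.radians(105);Y=np.array([np.cos(A),np.sin(A)]);X=np.array([np.sin(A),-np.cos(A)]);S=np.array([.511,-.0097])
for n,x,y,z in(('handle top +x edge',439,328,.082),('handle top left',410,300,.082),('handle top right',467,300,.082),('pointer',442,347,.036),('ridge near',276,380,.042),('ridge far',278,435,.042),('housing edge',700,300,.057)):
    p=O(x,y,z);print(n,p.round(4),'base x,y',(X@(p-S)).round(4),(Y@(p-S)).round(4))
s=robot.read_state();Rm=R.from_rotvec(s['eef_rot']).as_matrix()
print('tool x angle',np.degrees(np.arctan2(Rm[1,0],Rm[0,0])))
for yy in(-.145,):print('handle tool',totool([*(S+Y*yy),.050]))
E
```

```text
angle 105.53828152257027 0.08015261071403679
angle 105.41100980851807 0.0878791340918869
angle 105.0472732428095 0.13860194546721655
handle top +x edge [ 0.5618 -0.1472] base x,y 0.0135 -0.146
handle top left [ 0.5578 -0.1538] base x,y 0.0079 -0.1513
handle top right [ 0.5551 -0.1435] base x,y 0.0079 -0.1407
pointer [ 0.5822 -0.1418] base x,y 0.0346 -0.1461
ridge near [ 0.5968 -0.1758] base x,y 0.0399 -0.1827
ridge far [ 0.6097 -0.1726] base x,y 0.0532 -0.1829
housing edge [ 0.5512 -0.0946] base x,y 0.0168 -0.0925
tool x angle 104.68357501923059
handle tool [-0.00339563  0.00308695  0.15417828]
```

The separation is 37 mm and the handle is at y = -0.146, which matches the given 145 mm home distance. Descend and pinch.

```bash
python3 -m creep '[0.045,-0.004,0.003,0.03,0,0,0, 0.045,-0.004,0.003,0.07,0,0,0, 0.045,-0.004,0.003,0.11,0,0,0, 0.045,-0.004,0.003,0.14,0,0,0, 0.045,-0.004,0.003,0.15,0,0,0, 0.045,-0.004,0.003,0.15,0,0,0, 0.0,-0.004,0.003,0.15,0,0,0, 0.0,-0.004,0.003,0.15,0,0,0, 0.0,-0.004,0.003,0.15,0,0,0, 0.0,-0.004,0.003,0.15,0,0,0]' 80
python3 - <<'E'
from w import *
S=np.array([.511,-.0097]);A=np.radians(105.2);Y=np.array([np.cos(A),np.sin(A)])
s=robot.read_state();print('y',Y@(np.array(s['tcp_pos'])[:2]-S),s['gripper_width'],s['ft_force'])
E
```

```text
clock: 22.4
tcp_pos: [0.5495, -0.1509, 0.0556]
eef_rot: [1.915, 2.482, 0.019]
ft_force: [-0.9, -0.6, 7.1]
gripper_width: 0.0105
y -0.1463896267220122 0.010539209466522039 [-0.90899811 -0.61791862  7.07074562]
```

Gripped (opening 10.5 mm on the 12 mm handle). Now I pull out 37 mm in steps.

```bash
python3 -m creep '[0,-0.005,0,0,0,0,0, 0,-0.01,0,0,0,0,0, 0,-0.016,0,0,0,0,0, 0,-0.022,0,0,0,0,0, 0,-0.028,0,0,0,0,0, 0,-0.034,0,0,0,0,0, 0,-0.037,0,0,0,0,0, 0,-0.037,0,0,0,0,0,0,-0.037,0,0,0,0,0,0,-0.037,0,0,0,0,0]'
python3 - <<'E'
from w import *
d=grab('wrist','w10.png');S=np.array([.511,-.0097]);A=np.radians(105.2);Y=np.array([np.cos(A),np.sin(A)])
s=robot.read_state();print('y',Y@(np.array(s['tcp_pos'])[:2]-S),s['gripper_width'],s['ft_force'])
grab('top','top2.png');grab('scene')
# project the expected mark, find black blobs around
im=d['pixels'];g=cv2.cvtColor(im,cv2.COLOR_BGR2GRAY);T=d['world_from_camera'];K=d['intrinsics']
c=np.linalg.inv(T)@np.r_[.5968,-.1758,.042,1];r=np.arctan2(np.hypot(*c[:2]),c[2]);print(c[:2]/np.hypot(*c[:2])*r*K[0,0]+K[:2,2])
E
```

```text
clock: 23.65
tcp_pos: [0.5589, -0.1853, 0.0557]
eef_rot: [1.915, 2.485, 0.021]
ft_force: [-2.9, 7.1, 3.5]
gripper_width: 0.0104
y -0.1819896218075395 0.010737611609206254 [-4.19562236  7.26108932  2.78598256]
[310.07203323 359.9937526 ]
```

The grip is holding against about 8 N of spring force. I've used all 12 viewings, so I'll check the alignment and the stack numerically.

```bash
python3 - <<'E'
from w import *
S=np.array([.511,-.0097]);A=np.radians(105.2);Y=np.array([np.cos(A),np.sin(A)]);X=np.array([np.sin(A),-np.cos(A)])
d=load('wrist');g=cv2.cvtColor(d['pixels'],cv2.COLOR_BGR2GRAY)
for v in range(330,386,5):print(v,g[v,270:350:2].tolist())
t=load('top');gt=cv2.cvtColor(t['pixels'],cv2.COLOR_BGR2GRAY)
# top: predicted mark pixel
T=t['world_from_camera'];K=t['intrinsics'];c=np.linalg.inv(T)@np.r_[.603,-.174,.042,1];u,v=K[0,0]*c[:2]/c[2]+K[:2,2];print('top mark',u,v)
i,j=int(v),int(u);print(gt[i-7:i+8,j-9:j+10])
E
```

```text
330 [25, 15, 30, 72, 87, 86, 88, 86, 83, 85, 75, 31, 26, 26, 16, 7, 8, 29, 22, 5, 7, 21, 25, 27, 11, 17, 22, 18, 23, 25, 27, 64, 83, 88, 85, 88, 89, 88, 79, 40]
335 [28, 15, 18, 20, 28, 22, 46, 74, 92, 96, 86, 35, 28, 22, 19, 5, 18, 20, 18, 13, 15, 6, 4, 18, 20, 17, 16, 17, 21, 20, 32, 69, 98, 96, 79, 49, 32, 21, 32, 20]
340 [24, 33, 27, 16, 29, 31, 25, 34, 38, 75, 80, 38, 27, 27, 12, 18, 13, 26, 22, 19, 16, 1, 20, 11, 22, 12, 20, 20, 14, 19, 29, 72, 87, 38, 23, 21, 30, 28, 19, 25]
345 [29, 29, 32, 32, 26, 29, 28, 28, 23, 23, 23, 30, 29, 21, 17, 17, 15, 5, 18, 20, 16, 17, 24, 13, 18, 22, 19, 23, 17, 24, 23, 24, 24, 30, 26, 24, 24, 25, 24, 24]
350 [19, 23, 28, 26, 31, 17, 22, 24, 23, 27, 26, 29, 33, 24, 11, 19, 7, 8, 6, 20, 20, 25, 16, 6, 15, 16, 17, 15, 26, 25, 26, 32, 31, 20, 28, 23, 26, 30, 25, 31]
355 [17, 27, 26, 17, 21, 29, 28, 29, 15, 25, 15, 25, 27, 27, 16, 21, 25, 16, 22, 17, 22, 4, 13, 24, 16, 19, 23, 5, 23, 31, 28, 19, 28, 31, 26, 23, 20, 24, 22, 21]
360 [21, 17, 35, 22, 26, 29, 27, 24, 18, 20, 26, 32, 24, 11, 8, 19, 13, 21, 21, 14, 19, 17, 14, 15, 18, 19, 17, 14, 23, 20, 1
[... 1459 characters left out ...]
  61  61  62  64  65  66  66  68  69  67  70
   70]
 [ 50  51  54  54  58  57  60  62  61  63  64  65  65  67  68  68  69  71
   69]
 [ 52  52  55  57  57  60  61  62  63  63  64  65  66  67  68  69  69  71
   70]
 [ 50  53  54  56  58  59  61  63  64  64  67  66  67  67  69  68  70  70
   72]
 [ 53  53  55  58  58  60  62  62  64  65  65  67  67  68  69  68  71  71
   72]
 [ 53  57  57  58  60  61  62  63  63  66  65  66  67  68  69  70  71  71
   72]
 [ 54  56  57  60  61  63  64  64  64  66  65  67  67  69  68  70  71  71
   73]
 [ 56  55  59  60  62  62  63  65  65  66  67  68  68  68  70  69  72  72
   71]
 [ 56  58  60  59  61  63  62  64  66  65  67  67  69  69  69  71  71  72
   72]]
```

```bash
python3 - <<'E'
from w import *
S=np.array([.511,-.0097]);A=np.radians(105.2);Y=np.array([np.cos(A),np.sin(A)]);X=np.array([np.sin(A),-np.cos(A)])
d=load('wrist')
p=onz(d,309.2,373,.042,True)[:2];print('ridge',X@(p-S),Y@(p-S))
s=robot.read_state();print('tcp y',Y@(np.array(s['tcp_pos'])[:2]-S),s['gripper_width'],'ridge in tool',totool([*p,.05]))
g=cv2.cvtColor(d['pixels'],cv2.COLOR_BGR2GRAY)
for v in range(286,330,4):print(v,g[v,280:346:2].tolist())
# stack in the scene view
c=load('scene');T=c['world_from_camera'];K=c['intrinsics']
for z in(.06,.072,.086,.098):
    q=np.linalg.inv(T)@np.r_[.511,-.0097,z,1];print(z,(K[:2,:2]@q[:2]/q[2]+K[:2,2]).round(1))
im=c['pixels'];sc=rb(c)
for v in range(212,252,3):print(v,[f'{a}/{int(100*b)}' for a,b in zip(im[v,304:356:3,1],sc[v,304:356:3])])
E
```

```text
ridge 0.04793566546080551 -0.18332529718547577
tcp y -0.18196563774499855 0.010683485566078512 ridge in tool [-0.00102975  0.04770952  0.00633015]
286 [78, 79, 81, 74, 80, 91, 111, 113, 102, 30, 17, 1, 15, 10, 6, 15, 17, 20, 26, 24, 10, 17, 25, 84, 115, 115, 117, 114, 115, 112, 114, 114, 111]
290 [76, 81, 86, 86, 84, 86, 90, 82, 38, 3, 13, 23, 2, 17, 17, 17, 14, 19, 13, 20, 16, 14, 13, 31, 72, 93, 91, 89, 90, 87, 101, 110, 113]
294 [78, 84, 88, 88, 90, 84, 86, 63, 18, 17, 18, 17, 9, 9, 22, 19, 14, 19, 22, 17, 8, 21, 11, 13, 49, 84, 86, 88, 87, 87, 91, 111, 112]
298 [81, 92, 88, 89, 89, 88, 83, 52, 15, 3, 22, 13, 16, 9, 6, 6, 14, 7, 24, 18, 16, 15, 1, 19, 44, 78, 86, 85, 87, 88, 89, 108, 113]
302 [58, 88, 90, 85, 88, 87, 85, 53, 17, 18, 19, 16, 20, 18, 12, 29, 13, 14, 13, 19, 18, 10, 21, 8, 29, 77, 86, 88, 85, 88, 87, 65, 41]
306 [75, 88, 86, 88, 84, 82, 78, 40, 8, 11, 2, 5, 7, 19, 19, 17, 10, 18, 17, 17, 13, 13, 13, 8, 30, 72, 88, 87, 84, 89, 88, 83, 43]
310 [79, 85, 88, 87, 88, 86, 71, 30, 24, 14, 20, 16, 16, 15, 15, 23, 21, 14, 4, 14, 6, 25, 16, 23, 28, 60, 89, 87, 87, 88, 87, 81, 
[... 2138 characters left out ...]
13', '82/35', '95/2', '56/1', '137/7', '139/6', '139/7', '138/7']
242 ['68/8', '137/7', '52/0', '95/0', '94/2', '56/26', '54/35', '76/39', '94/36', '83/36', '55/35', '51/26', '102/5', '93/0', '95/4', '137/7', '138/7', '137/7']
245 ['68/7', '136/7', '53/-2', '95/0', '93/1', '99/10', '60/21', '55/34', '54/34', '54/32', '52/23', '132/9', '54/5', '95/0', '51/-1', '138/7', '137/7', '138/7']
248 ['137/7', '138/7', '51/0', '95/0', '93/0', '69/5', '79/9', '83/9', '80/9', '78/9', '76/9', '72/8', '94/0', '93/0', '50/1', '137/7', '137/7', '137/7']
251 ['138/8', '137/8', '134/6', '53/-1', '96/0', '93/0', '95/1', '88/3', '62/5', '62/4', '93/2', '93/0', '96/0', '55/-3', '136/6', '138/7', '137/7', '138/7']
```

In the scene view the ring, puck and disc layers sit where expected, centred around column 328 on the plate. The handle is about 1 mm short of the mark, so I'll nudge it and hold.

```bash
python3 -m creep '[0,-0.002,0,0,0,0,0, 0,-0.0025,0,0,0,0,0, 0,-0.0025,0,0,0,0,0, 0,-0.0025,0,0,0,0,0, 0,-0.0025,0,0,0,0,0, 0,-0.0025,0,0,0,0,0]'
python3 - <<'E'
from h import *
S=np.array([.511,-.0097]);A=np.radians(105.2);Y=np.array([np.cos(A),np.sin(A)])
s=robot.read_state();print('tcp y',Y@(np.array(s['tcp_pos'])[:2]-S),s['gripper_width'],s['ft_force'],np.abs(s['qvel']).max(),s['clock'])
robot.close_job()
E
```

```text
clock: 24.55
tcp_pos: [0.5592, -0.1863, 0.0557]
eef_rot: [1.914, 2.488, 0.022]
ft_force: [-4.1, 6.4, 3.2]
gripper_width: 0.0107
tcp y -0.18300176854964975 0.01070750565149667 [-4.06013441  6.44788705  3.23407167] 0.0015562312985491905 24.55
the job is handed in; nothing more can be done
```

I stacked the white disc, the resin puck and the steel ring on the stage plate, drew the shutter out about 37 mm to the index mark, and handed in at 24.6 s still gripping the handle. `close_job` gives no verdict.

**Stack:**
- **Disc:** about 2 mm from the plate centre or less, measured after release.
- **Puck:** about 1 mm from the plate centre, measured after release.
- **Ring:** about 3 mm off, from one point picked in the wrist image.
- **After the pull:** the ring, puck and disc layers were still at their expected pixels in the scene camera, but I compared that as numbers and did not view the picture.

**Shutter:**
- **Position:** the tool holding the handle was at y = -0.1830 m in the light base's axes. I measured the mark twice, at -0.1827 and -0.1833 m.
- **Grip:** the fingers held the handle at a 10.7 mm opening, with about 7.6 N of horizontal spring pull on the wrist and the arm nearly at rest.

**Small disagreements:** the gripper read 1–5 mm narrower than the given diameters on every grasp, though each piece was held. The wrist saw about 22 N for a moment as the ring was set down.

I viewed 12 pictures, the maximum, so the last alignment check was also by numbers only. I never measured the other bench items again; no move went near them.

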